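Refit a hob knob and hold it pressed at full flame

ROBOT

A 6-joint arm with a two-finger parallel gripper is mounted at the origin on a cart in front of the work surface, level with it; the furniture and walls round the work are solid. World frame = base frame: x ahead of the robot, y to its left, z up, the work surface at z = 0. Lengths are in m, angles in degrees, forces in N, time in s.
With the tool pointing down it reaches from about 0.325 to 0.775 m from the base axis. Payload 5.5 kg.
Tool frame: the origin (TCP) lies at the very end of the fingers, on their centre line; the grasp point (between the pads) lies 19 mm behind it (tcp_to_grasp is the distance from the TCP to the grasp point, in m); z points along the fingers, y is the line along which they close (so a half turn about z gives the same grasp; the last joint's range is limited). The gripper opens to 85 mm and grips with 20 to 120 N. Pads are 22 mm wide; open, the fingers measure 114 mm over their backs; the gripper's body (76 mm by 85 mm) begins 54 mm behind the grasp point. The pads swing forward as they close: fully open they stand 13 mm farther back than shut.
Start: joints at [72.153, 5.22, 70.514, -0, 104.267, -3.249], TCP at [0.151, 0.581, 0.231] pointing down, gripper open.
Joint ranges: [-164.24, 164.24], [-49.07, 125.15], [9.68, 141.18], [-86.29, 266.29], [3.28, 154.24], [-151.56, 151.56]. Speed limits (degrees/s): [147.25, 147.25, 172.46, 180, 180, 180].

INTERFACE

Orientations are given as [roll, pitch, yaw] about the fixed x, y, z axes, in that order (R = Rz(yaw) Ry(pitch) Rx(roll)).
In Python, from station import * gives the robot as it stands. The module is installed in compiled form; this text tells all that it offers.
- The arm moves only by the tool servo_tool, never from a script. Its argument "increments" is a list of rows, each an object with "slide": the shift along the world's x, y, z in mm, a list of three; "angular": the turn, a rotation vector about the world's x, y, z in rad, a list of three; "claw": the finger opening in mm, from 0 to 85.4. In form: [{"slide": [tx, ty, tz], "angular": [ax, ay, az], "claw": claw}, ...]. A call has 1 to 20 rows; each row shifts and turns the commanded pose from where the row before left it; what a row does not reach is not made up. A row lasts 1/12 s, in which the tool goes at most 41.7 mm and 7.16 degrees, less where a joint would pass 70% of its speed; a pose out of reach is approached as far as the arm can. A call with a gripper value outside its range is refused whole. The fingers move at their own pace and stop on an object; "force" is the grip in N (left out, the last holds). Time passes only in rows, so rows that do not move let the fingers close. It gives the time, the measured TCP pose, the force, the opening and the grip force at its end, in the units of the state.
- observe(): the state, without advancing time (a new reading comes with each control period).
- capture(name): name is "side" or "top" or "wrist"; returns a dict with "frame" (480x640x3 uint8, red, green, blue), "mtx" (3x3 intrinsics, pixels), "rvec" (rotation vector, rad) and "tvec" (3), from world to camera coordinates, as OpenCV has them; the wrist camera has in their place "mount" (4x4, takes a point from camera to tool coordinates, whose origin is the TCP and whose axes are the flange's). Camera axes: x right, y down, z forward; pixel columns grow to the right and rows downward; lengths in m; the calibration is good to about 2 mm. A picture is of the moment at which its call begins: read the wrist's pose just before it. There is no depth.
- finish_job(): hands the job in; it is judged then, once.
The state is a dict: "time_s": time; "joint_pos": joint angles; "joint_vel": joint speeds; "joint_torque": joint torques, N m; "position": TCP position; "tool_rot": TCP orientation; "wrist_force": force on the tool from outside, world axes, zero at the start; "ft_torque": the same for the moment, N m; "width": opening from 0.0 (shut) to 1.0 (fully open); "finger_force": force on a finger pad.
Only numpy, scipy, OpenCV 4.12 (cv2) and the standard library are available. Lean on these libraries where they do the work, as an engineer would, in place of code of your own. Each camera call takes 0.05 s, during which the arm holds its last target. There are 200 camera calls.

TASK

The washed control knob of the two-burner table-top gas hob lies on the worktop and one of the hob's two spindles is bare (the gas is not connected). Fit the knob on the bare spindle with its flat matching the spindle's, push it fully home, press it in against the spring as far as it goes, and only then, keeping it pressed, turn it anticlockwise a quarter turn to full flame, as you would to light the burner. Finish while still holding it there, pressed in and turned; leave the other knob, the mug and the tin as they are.

Things in the scene. Friction and masses are not known exactly. Their poses are not given: they have to be found in the camera images.
- knob: Loose black control knob, 40 mm diameter, 34 mm high (42 mm steel trim ring round its lowest 3 mm), 70 g, standing on the worktop hollow side down. Origin: centre of its underside; z up; x points along the white index line on its top and side. Home on the spindle, its underside is 16 mm below the spindle's tip: 8 mm above the hob's top, 3 mm when pressed in.
- knob_bore (a point): Mouth of the D-shaped bore in the hub under the knob, on its axis, 2 mm above the underside; same axes as the knob. The bore is 12.8 mm in diameter and 14 mm deep, with a flat 2.8 mm from the axis on the side away from the index line (-x).
- bare_tip (a point): Centre of the tip of the bare upright spindle, 24 mm above the hob's top (90 mm above the worktop). A steel D-shaft, 12 mm diameter, its flat 2.4 mm from the axis on the -x side of this point, top edge chamfered 1.5 mm. z up; at off, as at the start, x points to the hob's back, so the flat faces the hob's front. Moves and turns with the spindle. The knob has about 0.2 rad of play on it.
- bare_valve: The bare spindle's fixed place on the hob, left or right of the two: a flat bezel with a 3 mm high collar of radius 9.5 mm round the spindle's foot. Origin: on the spindle's axis at the hob's top (66 mm above the worktop); x to the hob's back (small ring, off mark), y to its left (large flame mark).
- bare_push (a joint): How far the bare spindle is pressed in, m: 0 out, 0.005 fully in. A spring holds it out: it begins to move at about 4 N, is fully in at 8 N and springs back when let go.
- bare_turn (a joint): Angle of the bare spindle, rad: 0 off (at the start), growing anticlockwise seen from above to its stop at 1.571 (full flame, a quarter turn). Friction 0.025 N m; stays where it is left.
- gas_hob: Fixed steel table-top gas hob, 300 mm deep, 440 mm wide, top 66 mm above the worktop. Origin: centre of its footprint; x to its back, y to its left. The two valves are 105 mm in front of its centre, 55 mm to either side. Behind them are two burners with dark square pan supports, 34 mm high, their front bars 60 mm behind the spindles.
- other_turn (a joint): Angle of the other spindle, rad, 110 mm beside the bare one; its knob, the same size, is already on (underside 8 mm above the hob's top, index line to the hob's back at off). 0 off, growing anticlockwise. To be left at off.
- mug: Cream mug with blue lines, 84 mm wide, 89 mm high, on the worktop to the right in front of the hob. Origin: at its underside. To be left alone.
- tin: Flat food tin, 86 mm in diameter, 40 mm high, on the worktop to the left of the hob's back. Origin: centre of its underside. To be left alone.
Mind the look-alikes: they are no part of the job. Leave any red look-alike of the knob alone.

How it is judged:
By the outcome, as a careful person would: the job done as asked, in the order asked, and still so for the second after the job is handed in, while the arm keeps its last pose, push and grip.
It also fails if it takes over 42 s, if anything falls off the work surface, if the arm or the gripper's body presses on something with over 40 N, if the wrist force passes 120 N, or if a joint passes its speed limit or range.

## Working session

There is one attempt and no reset: what is moved stays moved. The work goes in short steps, Python scripts to look and compute and a tool call to move; the robot and the scene stay as the last step left them, time stands still between calls to the robot, and variables do not carry over. Pictures are saved under pics/ and viewed, at most 10 in all, crops included, and the job is handed in when it is done.

Besides the shell and the picture viewer there is one more tool, called after "Request:" as a command line: name --argument value ..., lists and objects as JSON in quotes. servo_tool: Moves the arm, as the interface text tells. Its arguments: {"type":"object","properties":{"increments":{"type":"array"},"force":{"type":"number"}},"required":["increments"]}

```bash
mkdir -p pics; python3 - <<'E'
from station import *
import cv2,numpy as np
s=observe();print({k:np.round(v,3) for k,v in s.items()})
for n in("side","top"):
    c=capture(n);cv2.imwrite(f"pics/{n}0.png",c["frame"][:,:,::-1])
    R=cv2.Rodrigues(np.array(c["rvec"],float))[0];print(n,np.round(c["mtx"],1).tolist(),np.round(-R.T@np.array(c["tvec"]).ravel(),3),np.round(R,2).tolist())
E
```

```text
{'time_s': np.float64(0.0), 'joint_pos': array([ 7.21540e+01,  5.26500e+00,  7.05820e+01, -1.00000e-03,
        1.04268e+02, -3.25000e+00]), 'joint_vel': array([-0.054, -0.056, -0.089,  0.112,  0.008, -0.105]), 'joint_torque': array([ 0.0000e+00, -4.5874e+01, -4.1802e+01, -0.0000e+00,  1.2000e-02,
        0.0000e+00]), 'position': array([0.151, 0.58 , 0.23 ]), 'tool_rot': array([-1.79885e+02, -6.00000e-03,  1.65403e+02]), 'wrist_force': array([0.295, 0.212, 0.059]), 'ft_torque': array([-0.03 ,  0.004,  0.017]), 'finger_force': np.float64(0.0), 'width': np.float64(1.0)}
side [[471.2, 0.0, 321.0], [0.0, 471.2, 238.5], [0.0, 0.0, 1.0]] [1.122 0.104 0.801] [[-0.15, 0.99, -0.02], [0.72, 0.1, -0.69], [-0.68, -0.12, -0.72]]
top [[526.6, 0.0, 320.7], [0.0, 526.6, 235.3], [0.0, 0.0, 1.0]] [0.048 0.035 1.473] [[-0.1, -0.99, -0.0], [-0.95, 0.1, -0.28], [0.28, -0.03, -0.96]]
```

View pics/top0.png

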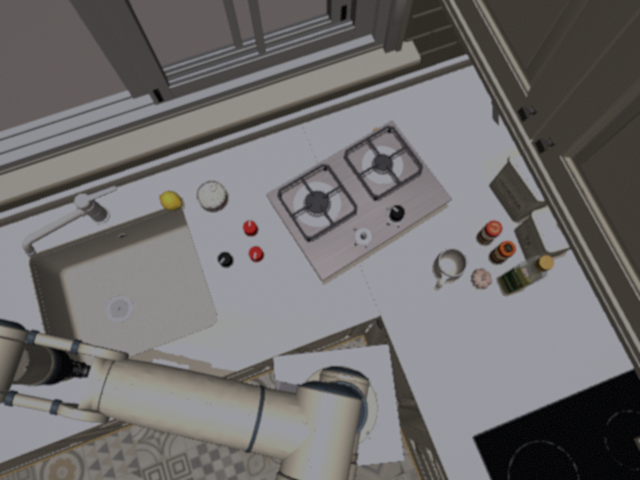

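View pics/side0.png

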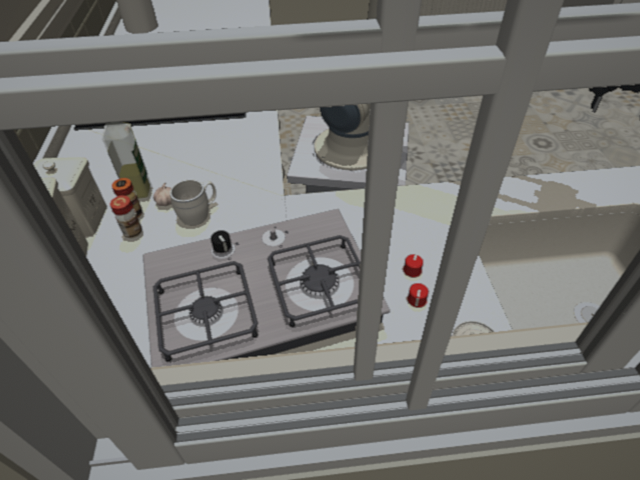

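The top view shows the loose black knob at (225,259), red look-alikes at (250,228) and (256,254), the fitted black knob at (397,213), and the bare spindle, the left one, at (363,237). In the side view the fitted knob is at (221,242), the bare spindle is at (273,235), and a window post hides the loose knob. I choose the black one at (225,259) and will check it close up.

```bash
cat > h.py <<'E'
from station import *
import cv2,numpy as np
from scipy.spatial.transform import Rotation as Ro
def cam(n):
    s=observe();c=capture(n)
    if n=="wrist":
        T=np.eye(4);T[:3,:3]=Ro.from_euler("xyz",s["tool_rot"],degrees=True).as_matrix();T[:3,3]=s["position"]
        M=T@np.array(c["mount"])
        R,o=M[:3,:3],M[:3,3]
    else:
        R=cv2.Rodrigues(np.array(c["rvec"],float))[0].T;o=-R@np.array(c["tvec"]).ravel()
    return c["frame"],np.array(c["mtx"]),R,o
def plane(K,R,o,uv,z):
    d=R@np.linalg.solve(K,[uv[0],uv[1],1.]);return o+d*(z-o[2])/d[2]
def proj(K,R,o,p):
    q=K@(R.T@(np.array(p)-o));return q[:2]/q[2]
def ray(K,R,uv):
    d=R@np.linalg.solve(K,[uv[0],uv[1],1.]);return d/np.linalg.norm(d)
E
python3 - <<'E'
from h import *
f,K,R,o=cam("top")
hsv=cv2.cvtColor(f,cv2.COLOR_RGB2HSV)
m=(f.max(2)<60).astype(np.uint8)
n,l,st,ce=cv2.connectedComponentsWithStats(m)
for i in range(n):
    if 30<st[i,4]<600: print("dark",ce[i].round(1),st[i])
for nm,uv,z in(("knob",(225,259),.02),("bare",(363,236.5),.08),("fitted",(397,213),.09),("red1",(250,228),.02),("red2",(256,254),.02),("mug",(451,264),.089),("corner l",(268,193),.066),("front l",(321,279),.066),("front r",(450,200),.066),("tin",(212,195),.04)):
    p=plane(K,R,o,uv,z);print(nm,p.round(3),np.hypot(*p[:2]).round(3))
f,K,R,o=cam("side");print("side bare",plane(K,R,o,(273,235),.08).round(3),"fitted",plane(K,R,o,(221,242),.09).round(3))
c=cv2.resize(capture("top")["frame"][195:290,190:430],None,fx=3.3,fy=3.3,interpolation=cv2.INTER_CUBIC);cv2.imwrite("pics/crop1.png",c[:,:,::-1])
c=capture("wrist");print(np.round(c["mount"],3).tolist(),np.round(c["mtx"],1).tolist())
E
```

```text
dark [146.1  40.3] [124   0  46  86 302]
dark [329.1   8. ] [327   0   5  19  84]
dark [353.   10.5] [350   0   7  25 130]
dark [389.9  31. ] [384   0  16  51 177]
dark [343.2  12.2] [340   4   8  17 108]
dark [157.8  94.9] [152  88  12  15 100]
dark [525.6 112.8] [517 105  21  18 212]
dark [405.7 146.4] [398 135  16  21  40]
dark [543.4 144.5] [534 137  22  18 228]
dark [360.8 178.2] [345 151  36  49  99]
dark [376.1 165. ] [373 160   7   9  31]
dark [388.2 166.8] [385 162   7  10  34]
dark [338.1 182.4] [324 166  32  41  79]
dark [503.2 200.7] [491 181  26  39 187]
dark [507.9 191.3] [502 182  13  17  46]
dark [100.3 208.8] [ 95 203  11  13  45]
dark [308.5 205.6] [305 203   8   6  33]
dark [322.8 209.5] [320 205   8  12  41]
dark [396.8 213.6] [390 206  14  15 150]
dark [523.6 241.5] [516 229  16  29 141]
dark [481.4 238.2] [477 231  13  13  72]
dark [507.7 247.7] [505 244   7   8  38]
dark [494.6 257.7] [490 250  14  14  87]
dark [225.8 259.3] [219 253  14  14 127]
dark [537.7 265.4] [534 259  11  12  51]
dark [510.6 281.5] [499 269  24  24 367]
dark [379.2 323.7] [376 319   8  11  56]
dark [ 13.5 325.8] [  0 320  30  20 139]
dark [344.5 370.4] [324 367  41  11 128]
dark [334.4 387.9] [302 382  60  18 412]
dark [262.3 390.7] [260 385   6  15  47]
dark [409.2 414. ] [399 404  22  23 235]
knob [0.43  0.272 0.02 ] 0.509
bare [ 0.438 -0.119  0.08 ] 0.454
fitted [ 0.493 -0.22   0.09 ] 0.54
red1 [0.514 0.196 0.02 ] 0.55
red2 [0.435 0.184 0.02 ] 0.472
mug [ 0.335 -0.344  0.089] 0.48
corner l [0.598 0.133 0.066] 0.613
front l [0.335 0.008 0.066] 0.335
front r [ 0.524 -0.38   0.066] 0.647
tin [0.619 0.297 0.04 ] 0.687
side bare [ 0.45  -0.117  0.08 ] fitted [ 0.494 -0.216  0.09 ]
[[0.001, -0.958, -0.286, 0.073], [1.0, 0.001, -0.001, 0.0], [0.001, -0.286, 0.958, -0.143], [0.0, 0.0, 0.0, 1.0]] [[366.2, 0.0, 320.2], [0.0, 366.2, 242.7], [0.0, 0.0, 1.0]]
```

View pics/crop1.png

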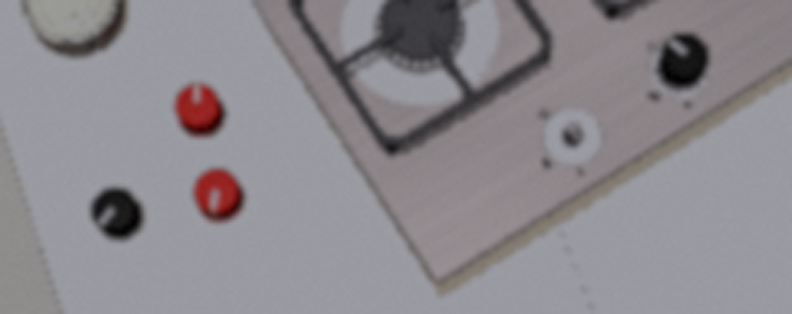

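The crop shows the loose knob at full-image (225,259) with its line pointing lower-left. Two red look-alikes sit beside it. The fitted knob is at (397,213), and the bare spindle is on its bezel at (363,236). Next I move above the black loose knob.

Request:
servo_tool --increments '[{"slide": [25,-28,-6.5],"angular": [0,0,0],"claw": 85},{"slide": [25,-28,-6.5],"angular": [0,0,0],"claw": 85},{"slide": [25,-28,-6.5],"angular": [0,0,0],"claw": 85},{"slide": [25,-28,-6.5],"angular": [0,0,0],"claw": 85},{"slide": [25,-28,-6.5],"angular": [0,0,0],"claw": 85},{"slide": [25,-28,-6.5],"angular": [0,0,0],"claw": 85},{"slide": [25,-28,-6.5],"angular": [0,0,0],"claw": 85},{"slide": [25,-28,-6.5],"angular": [0,0,0],"claw": 85},{"slide": [25,-28,-6.5],"angular": [0,0,0],"claw": 85},{"slide": [25,-28,-6.5],"angular": [0,0,0],"claw": 85},{"slide": [25,-28,-6.5],"angular": [0,0,0],"claw": 85},{"slide": [0,0,0],"angular": [0,0,0],"claw": 85},{"slide": [0,0,0],"angular": [0,0,0],"claw": 85},{"slide": [0,0,0],"angular": [0,0,0],"claw": 85}]'

```text
time_s: 1.47
position: [0.4261, 0.2728, 0.1599]
tool_rot: [180.0, -0.0, 165.4]
wrist_force: [0.4, 0.0, 0.1]
width: 0.993
finger_force: 0.0
```

```bash
cat > look.py <<'E'
from h import *
import sys
s=observe();print(s["time_s"],s["position"].round(4),s["tool_rot"].round(2),s["joint_pos"].round(1))
f,K,R,o=cam("wrist");cv2.imwrite(f"pics/{sys.argv[1]}.png",f[:,:,::-1])
np.savez("w.npz",f=f,K=K,R=R,o=o)
E
python3 look.py w1; python3 - <<'E'
from h import *
d=np.load("w.npz");K,R,o,f=d["K"],d["R"],d["o"],d["f"]
m=(f.max(2)<70).astype(np.uint8)
n,l,st,ce=cv2.connectedComponentsWithStats(m)
for i in range(1,n):
    if st[i,4]>1200: print(ce[i].round(1),st[i],plane(K,R,o,ce[i],.03).round(4))
E
```

```text
1.4667 [0.4261 0.2728 0.1599] [ 1.7998e+02 -3.0000e-02  1.6536e+02] [ 28.8  -9.5  92.1   0.   97.4 -46.6]
[338.8  12.3] [ 313    0   71   40 1427] [0.2846 0.3225 0.03  ]
[320.4 233.9] [ 296  205   51   57 2190] [0.4271 0.273  0.03  ]
[317.8 402.9] [    0   240   640   240 76522] [0.5779 0.2313 0.03  ]
```

View pics/w1.png

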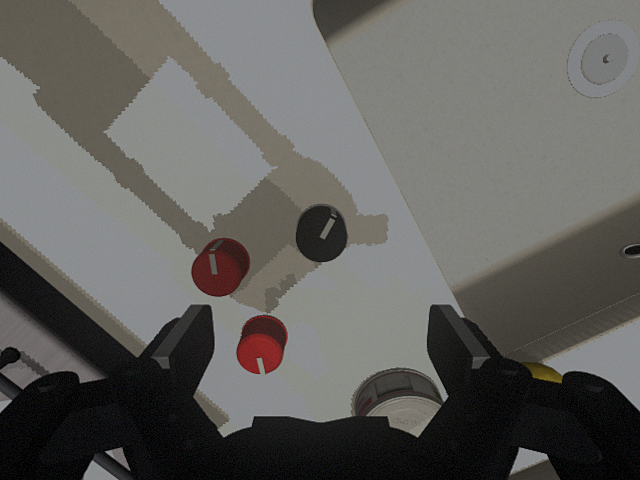

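The wrist view shows the black knob at (321,233), its line running from its centre to about (333,213), with the red look-alikes at (220,267) and (262,345). Now I measure its centre and index direction.

```bash
cat > knob.py <<'E'
from h import *
from scipy.optimize import least_squares
d=np.load("w.npz");K,R,o,f=d["K"],d["R"],d["o"],d["f"]
P=lambda pts,z:np.array([plane(K,R,o,p,z)[:2] for p in pts])
x0,y0,x1,y1=285,195,360,275
m=np.zeros(f.shape[:2],np.uint8);m[y0:y1,x0:x1]=(f[y0:y1,x0:x1].max(2)<72)
m=cv2.morphologyEx(m,cv2.MORPH_CLOSE,np.ones((9,9)))
m=cv2.morphologyEx(m,cv2.MORPH_OPEN,np.ones((5,5)))
c=max(cv2.findContours(m,0,1)[0],key=cv2.contourArea)[:,0]
A,B=P(c,.034),P(c,.003)
def res(v):
    a=np.linalg.norm(A-v,axis=1)-.02;b=np.linalg.norm(B-v,axis=1)-.02
    return np.where(abs(a)<abs(b),a,b)
r=least_squares(res,A.mean(0),loss="soft_l1",f_scale=.0005);cc=r.x
print("centre",cc.round(4),"rms mm",1e3*np.sqrt((res(cc)**2).mean()))
w=np.argwhere((f.min(2)>105)&(cv2.erode(m,np.ones((3,3)))>0))[:,::-1]
W=P(w,.034)-cc;W=W[np.linalg.norm(W,axis=1)<.0195]
print(len(W),"mean",(W.mean(0)*1e3).round(2),"yaw from mean",np.degrees(np.arctan2(*W.mean(0)[::-1])))
u=np.linalg.svd(W-W.mean(0))[2][0];print("yaw line",np.degrees(np.arctan2(u[1],u[0])),"radial span",np.linalg.norm(W,axis=1).min(),np.linalg.norm(W,axis=1).max())
E
python3 knob.py
```

```text
centre [0.4286 0.2729] rms mm 0.7560251019870436
3 mean [-4.34  3.86] yaw from mean 138.36641317347068
yaw line -39.54142158966421 radial span 0.0009245412986785088 0.01585739848782094
```

```bash
sed -i 's/f.min(2)>105/f.min(2)>85/' knob.py; python3 knob.py; python3 -c "
import numpy as np;f=np.load('w.npz')['f'].min(2);print(f[205:262:2,296:350:2])"
```

```text
centre [0.4286 0.2729] rms mm 0.7560251019870436
112 mean [-5.71  6.27] yaw from mean 132.30335235036205
yaw line -42.328842272530885 radial span 0.00026162743813076876 0.01675472096742559
[[ 95 102 102 103 103 106 103  99  80  75  81  65  61  61  72  83  75  77
  102 103 104 105 105 103 100 100 104]
 [ 87  98  92 102 104 106  92  77  54  40  31  28  30  29  30  28  40  54
   75  84 107 106 103 103 104 106 101]
 [ 86  84  87 102 101  73  53  29  34  31  27  30  32  34  29  32  28  41
   57  62  80 109 105 104 102 104 103]
 [ 82  82  86  94  72  41  27  32  27  34  36  29  33  32  32  35  30  40
   60  58  41  80  97 103 103 102 101]
 [ 89  85  84  65  28  24  26  25  30  29  33  28  31  33  30  29  35  31
   61  56  39  44  81 106 104 104 104]
 [ 89  85  64  29  28  32  31  25  30  32  30  27  31  35  29  34  34  37
   82 103  44  30  49  84 103 104 104]
 [ 86  84  53  25  23  33  34  27  29  34  35  36  34  32  33  30  27  32
   22  43  44  36  32  72  97 105 100]
 [ 86  70  27  32  30  29  30  27  30  32  29  34  35  32  37  32  38 110
   92  35  31  26  31  40  85 100 106]
 [ 83  
[... 1666 characters left out ...]
  31  25 125 136 137]
 [ 95  98  43  34  34  30  28  30  32  31  29  35  30  28  30  31  36  34
   38  31  35  33  33  76 140 139 133]
 [100 102 106  32  38  28  32  34  32  37  28  32  32  33  34  34  29  33
   28  29  32  29  51 145 140 136 136]
 [ 97 102 102  99  32  31  33  30  34  29  34  35  31  37  31  28  32  34
   43  38  30  44 138 141 137 140 142]
 [ 97  99 101 104 101  47  27  31  29  26  29  32  34  27  36  31  36  34
   33  26  90 137 136 138 139 139 138]
 [100 102 103  99 104  99  85  25  25  27  28  36  27  31  37  33  32  27
   33 138 142 136 133 139 138 138 138]
 [102 102 100 105 100 100 102 104  83  73  35  26  26  19  16  54 100 136
  141 136 138 141 134 138 139 137 141]]
```

The index yaw is about 137.7° and the centre about (0.429, 0.273), at radius 0.509, which is within reach. I'll squeeze lightly in two crossed directions to centre the knob on the TCP axis, then grip it.

Request:
servo_tool --increments '[{"slide": [1.5,0.2,-35],"angular": [0,0,0],"claw": 75},{"slide": [1.5,0.2,-35],"angular": [0,0,0],"claw": 70},{"slide": [0,0,-35],"angular": [0,0,0],"claw": 65},{"slide": [0,0,-30],"angular": [0,0,0],"claw": 60},{"slide": [0,0,-17],"angular": [0,0,0],"claw": 55},{"slide": [0,0,0],"angular": [0,0,0],"claw": 50},{"slide": [0,0,0],"angular": [0,0,0],"claw": 44},{"slide": [0,0,0],"angular": [0,0,0],"claw": 38},{"slide": [0,0,0],"angular": [0,0,0],"claw": 36},{"slide": [0,0,0],"angular": [0,0,0],"claw": 36},{"slide": [0,0,0],"angular": [0,0,0],"claw": 36}]' --force 20

```text
time_s: 2.43
position: [0.4299, 0.2736, 0.0092]
tool_rot: [179.9, 0.1, 165.4]
wrist_force: [-0.5, -0.4, -0.6]
width: 0.459
finger_force: 22.2
```

Request:
servo_tool --increments '[{"slide": [0,0,0],"angular": [0,0,0],"claw": 56},{"slide": [0,0,0],"angular": [0,0,0],"claw": 56},{"slide": [0,0,0],"angular": [0,0,0],"claw": 56},{"slide": [0,0,0],"angular": [0,0,-0.12],"claw": 56},{"slide": [0,0,0],"angular": [0,0,-0.12],"claw": 56},{"slide": [0,0,0],"angular": [0,0,-0.12],"claw": 56},{"slide": [0,0,0],"angular": [0,0,-0.12],"claw": 56},{"slide": [0,0,0],"angular": [0,0,-0.12],"claw": 56},{"slide": [0,0,0],"angular": [0,0,-0.12],"claw": 56},{"slide": [0,0,0],"angular": [0,0,-0.12],"claw": 56},{"slide": [0,0,0],"angular": [0,0,-0.12],"claw": 56},{"slide": [0,0,0],"angular": [0,0,-0.12],"claw": 56},{"slide": [0,0,0],"angular": [0,0,-0.12],"claw": 56},{"slide": [0,0,0],"angular": [0,0,-0.12],"claw": 56},{"slide": [0,0,0],"angular": [0,0,-0.12],"claw": 56},{"slide": [0,0,0],"angular": [0,0,-0.13],"claw": 56},{"slide": [0,0,0],"angular": [0,0,0],"claw": 56}]'

```text
time_s: 3.85
position: [0.4293, 0.273, 0.0078]
tool_rot: [180.0, -0.0, 75.5]
wrist_force: [1.0, -0.2, 0.8]
width: 0.659
finger_force: 0.0
```

Request:
servo_tool --increments '[{"slide": [0,0,0],"angular": [0,0,0],"claw": 46},{"slide": [0,0,0],"angular": [0,0,0],"claw": 38},{"slide": [0,0,0],"angular": [0,0,0],"claw": 36},{"slide": [0,0,0],"angular": [0,0,0],"claw": 30},{"slide": [0,0,0],"angular": [0,0,0],"claw": 30},{"slide": [0,0,0],"angular": [0,0,0],"claw": 30}]' --force 20

```text
time_s: 4.35
position: [0.4294, 0.2731, 0.008]
tool_rot: [180.0, -0.0, 75.8]
wrist_force: [0.3, 0.4, 2.1]
width: 0.458
finger_force: 20.7
```

```bash
python3 look.py w2
```

```text
4.35 [0.4294 0.2731 0.008 ] [ 1.7998e+02 -2.0000e-02  7.5770e+01] [ 28.6  -4.6 103.3  -0.   81.3  42.9]
```

View pics/w2.png

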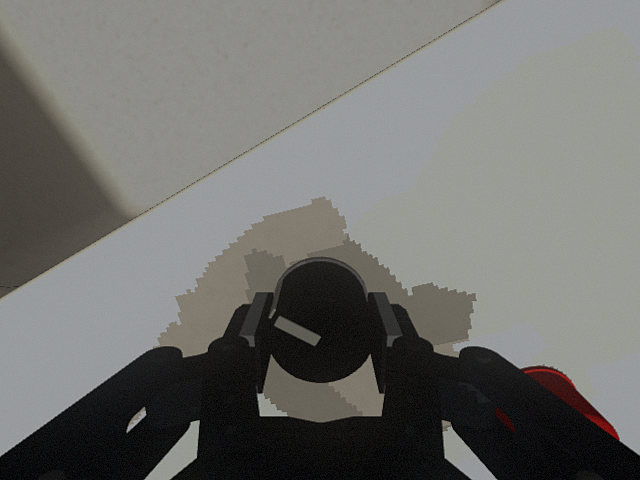

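The view shows the knob between the pads at (321,320), with its line from (275,321) to (320,342). Next I measure the line's yaw in the grip, then lift and carry.

```bash
cat > line.py <<'E'
from h import *
import sys
d=np.load("w.npz");K,R,o,f=d["K"],d["R"],d["o"],d["f"]
x0,y0,x1,y1,z=[float(a) for a in sys.argv[1:6]]
g=f.min(2).astype(int);x0,y0,x1,y1=map(int,(x0,y0,x1,y1))
m=np.zeros(g.shape,np.uint8);m[y0:y1,x0:x1]=g[y0:y1,x0:x1]>85
n,l,st,ce=cv2.connectedComponentsWithStats(m);i=1+st[1:,4].argmax();print(st[i])
pts=np.argwhere(l==i)[:,::-1];W=np.array([plane(K,R,o,p,z)[:2] for p in pts])
u=np.linalg.svd(W-W.mean(0))[2][0];print("line yaw",np.degrees(np.arctan2(u[1],u[0])),"mean",W.mean(0).round(4),"len",np.ptp((W-W.mean(0))@u))
E
python3 line.py 274 305 335 360 .034
```

```text
[275 317  46  28 199]
line yaw -44.91550695739963 mean [0.421 0.281] len 0.01670518465401334
```

Request:
servo_tool --increments '[{"slide": [0,0,0],"angular": [0,0,0],"claw": 30},{"slide": [0,0,0],"angular": [0,0,0],"claw": 30},{"slide": [0,0,41],"angular": [0,0,0],"claw": 30},{"slide": [0,0,41],"angular": [0,0,0],"claw": 30},{"slide": [0,0,41],"angular": [0,0,0],"claw": 30},{"slide": [0,0,41],"angular": [0,0,0],"claw": 30},{"slide": [-1,-26,1.5],"angular": [0,0,-0.12],"claw": 30},{"slide": [-1,-26,1.5],"angular": [0,0,-0.12],"claw": 30},{"slide": [-1,-26,1.5],"angular": [0,0,-0.12],"claw": 30},{"slide": [-1,-26,1.5],"angular": [0,0,-0.12],"claw": 30},{"slide": [-1,-26,1.5],"angular": [0,0,-0.12],"claw": 30},{"slide": [-1,-26,1.5],"angular": [0,0,-0.12],"claw": 30},{"slide": [-1,-26,1.5],"angular": [0,0,-0.12],"claw": 30},{"slide": [-1,-26,1.5],"angular": [0,0,-0.12],"claw": 30},{"slide": [-1,-26,1.5],"angular": [0,0,-0.12],"claw": 30},{"slide": [-1,-26,1.5],"angular": [0,0,-0.12],"claw": 30},{"slide": [-1,-26,1.5],"angular": [0,0,-0.12],"claw": 30},{"slide": [-1,-26,1.5],"angular": [0,0,-0.12],"claw": 30},{"slide": [-1,-26,1.5],"angular": [0,0,-0.12],"claw": 30},{"slide": [-1,-26,1.5],"angular": [0,0,-0.12],"claw": 30}]' --force 60

```text
time_s: 6.07
position: [0.4147, -0.0921, 0.1921]
tool_rot: [-180.0, 0.1, -20.9]
wrist_force: [-0.3, 0.3, -0.4]
width: 0.45
finger_force: 60.8
```

Request:
servo_tool --increments '[{"slide": [0,0,0],"angular": [0,0,-0.12],"claw": 30},{"slide": [0,0,0],"angular": [0,0,-0.12],"claw": 30},{"slide": [0,0,0],"angular": [0,0,0],"claw": 30},{"slide": [0,0,0],"angular": [0,0,0],"claw": 30},{"slide": [0,0,0],"angular": [0,0,0],"claw": 30}]'

```text
time_s: 6.48
position: [0.4151, -0.0907, 0.1924]
tool_rot: [180.0, 0.0, -34.0]
wrist_force: [-0.3, -1.0, -0.2]
width: 0.449
finger_force: 60.8
```

```bash
python3 look.py w3
```

```text
6.4833 [ 0.4151 -0.0907  0.1924] [ 1.7999e+02  4.0000e-02 -3.4050e+01] [-16.9 -22.4  99.4   0.  103.1 107.1]
```

View pics/w3.png

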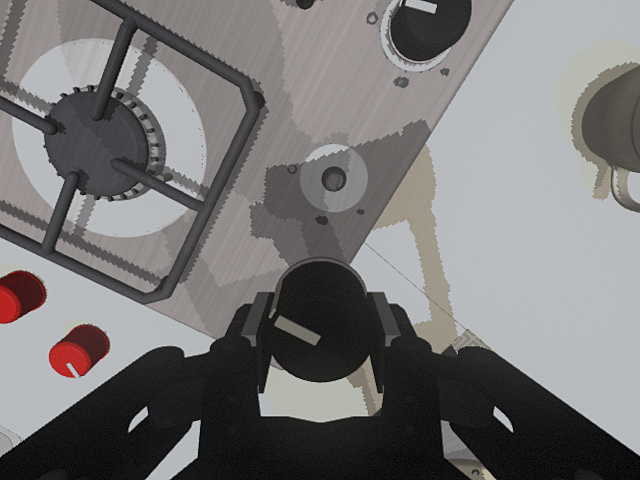

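The view shows the held knob's line unchanged in the grip. The bare spindle is at (334,179) on its white bezel, the fitted knob is at (430,25), and the hob's front edge runs from about (355,262) to (515,0).

```bash
python3 line.py 274 305 335 360 .2184; python3 - <<'E'
from h import *
d=np.load("w.npz");K,R,o,f=d["K"],d["R"],d["o"],d["f"]
c=cv2.resize(f[130:230,270:390],None,fx=6,fy=6,interpolation=cv2.INTER_CUBIC);cv2.imwrite("pics/c3.png",c[:,:,::-1])
for a,b in(((388,208),(420,157)),((445,117),(500,26))):
    P=[plane(K,R,o,q,.066)[:2] for q in(a,b)];v=P[1]-P[0];print("front edge dir",np.degrees(np.arctan2(v[1],v[0])))
print("bare",plane(K,R,o,(334,179),.09).round(4),"pix of camera axis")
# spindle dark ring, bezel
g=cv2.cvtColor(f,cv2.COLOR_RGB2GRAY)[155:205:2,308:362:2];print(g)
E
```

```text
[275 316  45  29 491]
line yaw -153.7155113344836 mean [ 0.4234 -0.0862] len 0.016811671863968355
front edge dir -63.48903817694003
front edge dir -62.42367329042785
bare [ 0.4456 -0.1224  0.09  ] pix of camera axis
[[114 187 186 180 182 182 187 183 111 199 123 110 115 113 118 114 116 112
  116 122 114 138 138 142 137 137 107]
 [188 185 186 188 186 189 123 109 117 113 113 111 114 113 116 114 116 115
  115 118 114 133 140 137 133 137 130]
 [184 190 126 133 183 105 113 118 115 118 115 115 111 116 118 113 115 112
  121 119 120 135 138 137 133 135 134]
 [181 126 109 113 110 118 118 113 118 116 113 113 114 119 117 112 114 113
  117 115 118 139 140 138 134 134 134]
 [110 113 113 113 111 117 118 117 116 117 113 111 115 119 114 112 112 114
  116 115 124 136 139 136 134 133 136]
 [114 117 114 110 113 115 118 117 117 112 115 119 124 122 120 113 115 114
  116 113 134 137 139 132 134 135 137]
 [116 115 112 112 114 118 116 117 115 118  79  61  53  53  57  64 110 119
  116 112 137 142 139 134 136 136 136]
 [116 112 111 111 113 115 114 117 118  60  49  56  53  53  53  53  47 101
  118 113 117 140 1
[... 1241 characters left out ...]
 133 139 137 136 134]
 [112 111 112 112 114 113 110 114 111 136 137 137 136 136 142 137 133 135
  137 137 138 134 138 136 138 136 136]
 [103 113 114 113 113 115 111 110 137 138 139 134 133 134 140 139 137 139
  136 131 134 135 136 138 137 140 135]
 [113 114 113 113 113 112 112 108 107 137 137 136 134 137 137 135 138 140
  135 132 137 138 137 134 134 137 136]
 [117 115 112 114 111 114 113 110 139 140 131 138 134 138 138 134 139 139
  138 134 137 134 136 138 139 137 110]
 [ 93 115 116 112 112 115 111 112 123 137 132 132 132 138 138 136 137 139
  135 133 134 138 138 135 141 117 101]
 [ 81  91 114 113 111 112 110 109 111 139 136 133 133 141 133 136 139 139
  129 135 134 139 136 137 118  99 103]]
```

View pics/c3.png

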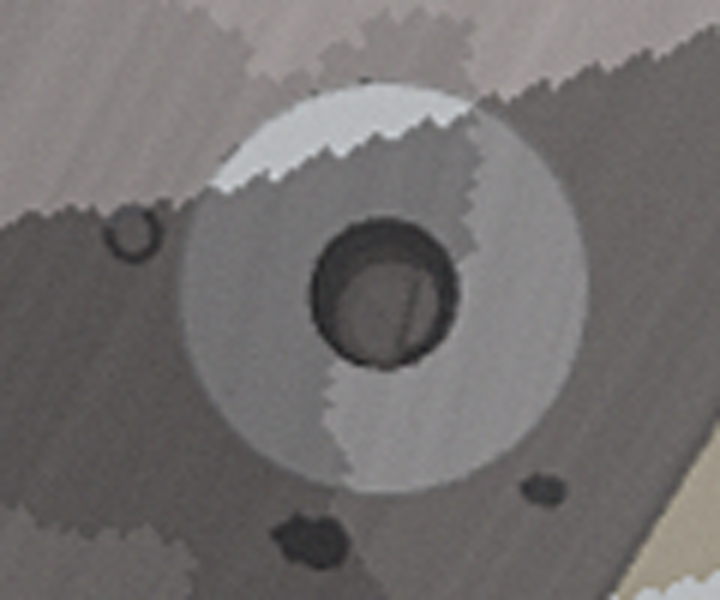

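The crop shows the bezel's centre at (334.3,178.0), the collar at (334.2,178.8), and the spindle tip near (334.5,181.5) with its flat facing the hob's front edge. The ring mark is at (292,169).

```bash
python3 - <<'E'
from h import *
d=np.load("w.npz");K,R,o,f=d["K"],d["R"],d["o"],d["f"]
for n,uv,z in(("bezel",(334.3,178),.066),("collar",(334.2,178.8),.069),("tip",(334.6,181.5),.09)): print(n,plane(K,R,o,uv,z).round(4))
c=plane(K,R,o,(334.2,178.5),.067)[:2]
r=plane(K,R,o,(270+133/6,130+235/6),.066)[:2]-c;print("ring dir",np.degrees(np.arctan2(r[1],r[0])),np.linalg.norm(r))
a=plane(K,R,o,(388,208),.066)[:2];b=plane(K,R,o,(500,26),.066)[:2];t=(b-a)/np.linalg.norm(b-a);print("dist to edge",abs(np.cross(t,c-a)))
for z in(.066,.069,.09):print(z,proj(K,R,o,[*c,z]).round(1))
def circ(z,r,n=4):print([proj(K,R,o,[c[0]+r*np.cos(q),c[1]+r*np.sin(q),z]).round(1).tolist() for q in np.arange(n)*2*np.pi/n])
circ(.069,.0095);circ(.09,.006)
E
```

```text
bezel [ 0.4432 -0.1222  0.066 ]
collar [ 0.4431 -0.1219  0.069 ]
tip [ 0.444  -0.1219  0.09  ]
ring dir 43.79620727035331 0.031179172703850493
dist to edge 0.0460292420647266
0.066 [334.1 178.3]
0.069 [334.3 178.8]
0.09 [335.5 182.6]
[[327.0, 167.7], [323.4, 186.2], [341.5, 189.7], [345.4, 171.4]]
[[330.5, 175.0], [328.0, 187.6], [340.4, 190.0], [343.1, 177.5]]<stdin>:6: DeprecationWarning: Arrays of 2-dimensional vectors are deprecated. Use arrays of 3-dimensional vectors instead. (deprecated in NumPy 2.0)
```

```bash
python3 line.py 395 0 460 22 .108; python3 - <<'E'
from h import *
d=np.load("w.npz");K,R,o,f=d["K"],d["R"],d["o"],d["f"]
g=cv2.cvtColor(f,cv2.COLOR_RGB2GRAY)
ang=lambda a,b,z=.066:(lambda v:np.degrees(np.arctan2(v[1],v[0])))(plane(K,R,o,b,z)-plane(K,R,o,a,z))
# dark blobs on hob (marks)
m=((g<75)).astype(np.uint8);m[250:]=0
n,l,st,ce=cv2.connectedComponentsWithStats(m)
for i in range(1,n):
    if 12<st[i,4]<1500 and st[i,0]>260: print(ce[i].round(1),st[i],plane(K,R,o,ce[i],.066).round(4))
print("left hob edge",ang((205,333),(60,268)),"support front bar",ang((165,297),(258,105),.095))
print(g[168:196,326:348])
E
python3 - <<'E'
import sys;sys.path.insert(0,'.')
from h import *
for n in("side",):
    f,K,R,o=cam(n)
    ang=lambda a,b,z:(lambda v:np.degrees(np.arctan2(v[1],v[0])))(plane(K,R,o,b,z)-plane(K,R,o,a,z))
    print("side hob front edge",ang((340,213),(146,262),.066),"left edge",ang((340,213),(383,310),.066),"right",ang((146,262),(160,360),.066))
E
```

```text
[405   0  32  14 285]
line yaw -134.54149898527066 mean [ 0.4993 -0.2139] len 0.01716036244222098
[304.6   3.3] [296   0  19  10 130] [ 0.5467 -0.1675  0.066 ]
[605.6  88.1] [596  81  19  14  55] [ 0.3904 -0.3091  0.066 ]
[605.5 134.1] [594  92  45  80 383] [ 0.3618 -0.2977  0.066 ]
[633.5 128.6] [630  98  10  61 149] [ 0.3543 -0.3155  0.066 ]
[292.3 169.8] [287 165  11   9  41] [ 0.4651 -0.1002  0.066 ]
[333.  176.9] [322 167  24  25 284] [ 0.4444 -0.1218  0.066 ]
[623.  204.6] [615 198  17  12  17] [ 0.3064 -0.2897  0.066 ]
[360.1 211.4] [357 209   7   5  28] [ 0.4117 -0.1246  0.066 ]
[321.6 219.8] [315 215  13  10  94] [ 0.4225 -0.097   0.066 ]
left hob edge 28.077112087102552 support front bar -63.45783541723054
[[114  76  49  52  50  49  52  55  56  50  52  50  49  48  71  99 122 118
  118 113 115 110]
 [ 60  51  49  56  56  57  53  54  53  53  53  55  53  53  47  63 101 126
  118 116 113 111]
 [ 46  52  56  56  59  53  54  54  56  55  54  53  52  53  55  46  60  98
  121 114 110 113]
 [ 59  52  57  51  51  57  60  59  63  61  59  57  51  57  58  53  52  60
   96 114 114 112]
 [
[... 1622 characters left out ...]
66  49  43  48  93 135 137 141
  137 138 136 136]
 [144 129  90  42  41  59  67  66  68  63  53  45  72  92 138 142 136 137
  141 141 138 135]
 [137 144 138 132 123 104 105  74  69  78 110 138 137 135 142 136 136 138
  140 139 138 131]
 [139 138 143 138 139 137 137 132 130 134 138 144 144 141 138 134 139 137
  141 137 136 134]
 [136 140 137 135 137 137 136 135 136 141 142 138 137 138 133 135 135 137
  137 135 137 134]
 [141 141 139 135 136 136 135 136 137 141 140 139 138 136 138 135 138 139
  137 138 134 131]
 [138 139 139 136 134 136 133 132 134 138 140 139 139 137 137 134 139 139
  136 135 131 132]]
side hob front edge -62.0697162504854 left edge 24.254317035771212 right 28.923010442346936
```

The measured angles are:

| Item | Yaw |
|---|---|
| Spindle flat normal | about 43° |
| Ring mark | about 45° |
| Fitted knob's index | 45.5° |
| Held knob's index | 26.3° |

Hob geometry checks: spindle spacing 110.3 mm, distance to the front edge 46 mm. I'll rotate about +0.31 rad and take one closer look.

Request:
servo_tool --increments '[{"slide": [-5,-6,-19],"angular": [0,0,0.1],"claw": 30},{"slide": [-5,-6,-19],"angular": [0,0,0.1],"claw": 30},{"slide": [-5,-6,-19],"angular": [0,0,0.11],"claw": 30},{"slide": [0,0,0],"angular": [0,0,0],"claw": 30},{"slide": [0,0,0],"angular": [0,0,0],"claw": 30},{"slide": [0,0,0],"angular": [0,0,0],"claw": 30}]'

```text
time_s: 7.08
position: [0.4008, -0.1087, 0.137]
tool_rot: [-180.0, -0.1, -16.6]
wrist_force: [0.7, 0.5, 0.1]
width: 0.448
finger_force: 60.7
```

```bash
python3 look.py w4;python3 line.py 274 305 335 360 .1615; python3 - <<'E'
from h import *
d=np.load("w.npz");K,R,o,f=d["K"],d["R"],d["o"],d["f"]
p=proj(K,R,o,[.4434,-.122,.08]).astype(int);print(p)
a,b=p-[50,40];c=cv2.resize(f[b:b+80,a:a+100],None,fx=7,fy=7,interpolation=cv2.INTER_CUBIC)
for z,r in((.069,.0095),(.09,.006)):
    q=[[(v-[a,b]+.5)*7-.5] for v in(proj(K,R,o,[.4434+r*np.cos(t),-.122+r*np.sin(t),z]) for t in np.arange(0,6.3,.3))]
    for w in q: cv2.circle(c,tuple(int(k) for k in w[0]),1,(255,0,0),-1)
print("crop origin",a,b);cv2.imwrite("pics/c4.png",c[:,:,::-1])
E
```

```text
7.0833 [ 0.4008 -0.1087  0.137 ] [-1.7999e+02 -9.0000e-02 -1.6640e+01] [-19.9 -24.3 106.4   0.   97.8  86.8]
[275 316  46  29 498]
line yaw -136.0783408758531 mean [ 0.4066 -0.1014] len 0.017092492103414098
[321 186]
crop origin 271 146
```

View pics/c4.png

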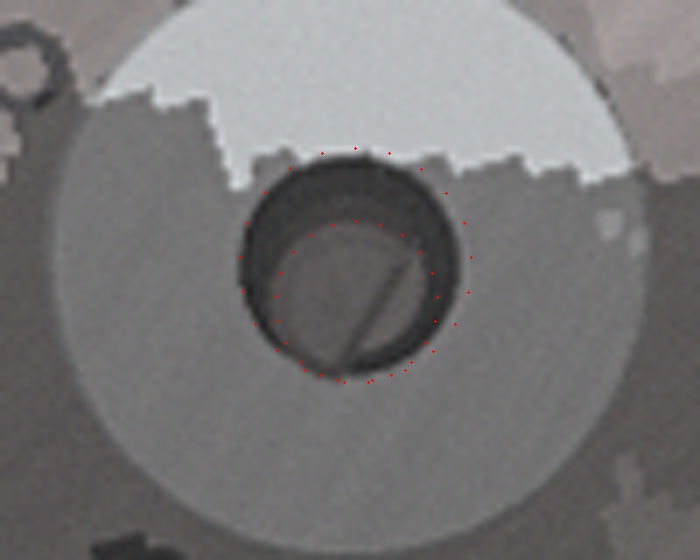

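The closer crop shows the collar centre at crop (350,266) and the tip centre at about (348,296). The flat's edge runs from (402,265) to (345,362), which gives a flat normal of about 43° against the knob's index at 43.9°. The refined axis is (0.4437, -0.1217), so I move above it.

Request:
servo_tool --increments '[{"slide": [21,-6.5,0],"angular": [0,0,0],"claw": 30},{"slide": [22,-6.5,0],"angular": [0,0,0],"claw": 30},{"slide": [0,0,-18],"angular": [0,0,0],"claw": 30},{"slide": [0,0,-18],"angular": [0,0,0],"claw": 30},{"slide": [0,0,0],"angular": [0,0,0],"claw": 30},{"slide": [0,0,0],"angular": [0,0,0],"claw": 30},{"slide": [0,0,0],"angular": [0,0,0],"claw": 30}]'

```text
time_s: 7.72
position: [0.4439, -0.122, 0.1015]
tool_rot: [180.0, -0.1, -16.5]
wrist_force: [-0.0, 0.3, -1.0]
width: 0.452
finger_force: 60.8
```

Request:
servo_tool --increments '[{"slide": [0,0,-2],"angular": [0,0,0],"claw": 30},{"slide": [0,0,-2],"angular": [0,0,0],"claw": 30},{"slide": [0,0,-1.5],"angular": [0,0,0],"claw": 30},{"slide": [0,0,-1],"angular": [0,0,0],"claw": 30},{"slide": [0,0,-1],"angular": [0,0,0],"claw": 30},{"slide": [0,0,-1],"angular": [0,0,0],"claw": 30},{"slide": [0,0,0],"angular": [0,0,0],"claw": 30},{"slide": [0,0,0],"angular": [0,0,0],"claw": 30}]'

```text
time_s: 8.38
position: [0.4432, -0.1219, 0.0911]
tool_rot: [-180.0, 0.0, -16.5]
wrist_force: [0.5, 0.1, -1.4]
width: 0.446
finger_force: 60.8
```

Request:
servo_tool --increments '[{"slide": [0,0,-1.5],"angular": [0,0,0],"claw": 30},{"slide": [0,0,-1.5],"angular": [0,0,0],"claw": 30},{"slide": [0,0,-1.5],"angular": [0,0,0],"claw": 30},{"slide": [0,0,-1],"angular": [0,0,0],"claw": 30},{"slide": [0,0,-1],"angular": [0,0,0],"claw": 30},{"slide": [0,0,-1],"angular": [0,0,0],"claw": 30},{"slide": [0,0,0],"angular": [0,0,0],"claw": 30},{"slide": [0,0,0],"angular": [0,0,0],"claw": 30}]'

```text
time_s: 9.05
position: [0.4432, -0.1219, 0.0837]
tool_rot: [-180.0, 0.0, -16.5]
wrist_force: [0.7, 0.4, -2.0]
width: 0.451
finger_force: 60.8
```

Request:
servo_tool --increments '[{"slide": [0,0,-1],"angular": [0,0,0],"claw": 30},{"slide": [0,0,-1],"angular": [0,0,0],"claw": 30},{"slide": [0,0,-1],"angular": [0,0,0],"claw": 30},{"slide": [0,0,-1],"angular": [0,0,0],"claw": 30},{"slide": [0,0,0],"angular": [0,0,0],"claw": 30},{"slide": [0,0,0],"angular": [0,0,0],"claw": 30}]'

```text
time_s: 9.55
position: [0.4434, -0.122, 0.0803]
tool_rot: [-180.0, -0.0, -16.5]
wrist_force: [-1.6, 1.3, 4.0]
width: 0.445
finger_force: 61.0
```

Request:
servo_tool --increments '[{"slide": [0,0,-1],"angular": [0,0,0],"claw": 30},{"slide": [0,0,-1],"angular": [0,0,0],"claw": 30},{"slide": [0,0,-0.5],"angular": [0,0,0],"claw": 30},{"slide": [0,0,0],"angular": [0,0,0],"claw": 30},{"slide": [0,0,0],"angular": [0,0,0],"claw": 30}]'

```text
time_s: 9.97
position: [0.4434, -0.122, 0.0777]
tool_rot: [-180.0, -0.0, -16.5]
wrist_force: [-2.5, 2.5, 6.2]
width: 0.45
finger_force: 61.2
```

Request:
servo_tool --increments '[{"slide": [0,0,-1],"angular": [0,0,0],"claw": 30},{"slide": [0,0,-1],"angular": [0,0,0],"claw": 30},{"slide": [0,0,0],"angular": [0,0,0],"claw": 30},{"slide": [0,0,0],"angular": [0,0,0],"claw": 30}]'

```text
time_s: 10.3
position: [0.4436, -0.122, 0.0769]
tool_rot: [-180.0, -0.1, -16.5]
wrist_force: [-3.9, 2.1, 11.5]
width: 0.447
finger_force: 62.3
```

Request:
servo_tool --increments '[{"slide": [0,0,-0.5],"angular": [0,0,0],"claw": 30},{"slide": [0,0,-0.5],"angular": [0,0,0],"claw": 30},{"slide": [0,0,0],"angular": [0,0,0],"claw": 30},{"slide": [0,0,0],"angular": [0,0,0],"claw": 30}]'

```text
time_s: 10.63
position: [0.4437, -0.122, 0.0768]
tool_rot: [180.0, -0.1, -16.5]
wrist_force: [-6.7, 2.9, 16.6]
width: 0.447
finger_force: 62.6
```

It bottomed at z=0.0768 with 16.6 N pressing, about 5 mm of travel. Keeping it pressed, I turn anticlockwise.

Request:
servo_tool --increments '[{"slide": [-1,0.3,0],"angular": [0,0,0],"claw": 30},{"slide": [0,0,0],"angular": [0,0,0.1],"claw": 30},{"slide": [0,0,0],"angular": [0,0,0.1],"claw": 30},{"slide": [0,0,0],"angular": [0,0,0.1],"claw": 30},{"slide": [0,0,0],"angular": [0,0,0.1],"claw": 30},{"slide": [0,0,0],"angular": [0,0,0.1],"claw": 30},{"slide": [0,0,0],"angular": [0,0,0.1],"claw": 30},{"slide": [0,0,0],"angular": [0,0,0.1],"claw": 30},{"slide": [0,0,0],"angular": [0,0,0.1],"claw": 30}]'

```text
time_s: 11.38
position: [0.4438, -0.1223, 0.0769]
tool_rot: [179.8, -0.2, 29.6]
wrist_force: [-1.5, 0.2, 12.6]
width: 0.449
finger_force: 62.3
```

Request:
servo_tool --increments '[{"slide": [0,0,0],"angular": [0,0,0.1],"claw": 30},{"slide": [0,0,0],"angular": [0,0,0.1],"claw": 30},{"slide": [0,0,0],"angular": [0,0,0.1],"claw": 30},{"slide": [0,0,0],"angular": [0,0,0.1],"claw": 30},{"slide": [0,0,0],"angular": [0,0,0.1],"claw": 30},{"slide": [0,0,0],"angular": [0,0,0.1],"claw": 30},{"slide": [0,0,0],"angular": [0,0,0.1],"claw": 30},{"slide": [0,0,0],"angular": [0,0,0.05],"claw": 30},{"slide": [0,0,0],"angular": [0,0,0],"claw": 30},{"slide": [0,0,0],"angular": [0,0,0],"claw": 30}]'

```text
time_s: 12.22
position: [0.4441, -0.1225, 0.0769]
tool_rot: [179.6, 0.0, 72.3]
wrist_force: [0.4, -0.8, 11.8]
width: 0.451
finger_force: 62.3
```

```bash
python3 look.py w5; python3 -c "
from station import *
s=observe();print(s['wrist_force'],s['ft_torque'])"; python3 line.py 274 305 335 360 .1028
```

```text
12.2167 [ 0.4441 -0.1225  0.0769] [1.7965e+02 3.0000e-02 7.2300e+01] [-19.6 -15.7 105.9  -0.   89.5  -1.9]
[ 1.02926843 -1.60215281 11.34467069] [ 0.01245357 -0.08032293  0.01044084]
[274 316  47  29 508]
line yaw -47.10159150368007 mean [ 0.4369 -0.1147] len 0.016917066207369883
```

Request:
servo_tool --increments '[{"slide": [0,0,-0.7],"angular": [0,0,0.04],"claw": 30},{"slide": [0,0,0],"angular": [0,0,0.04],"claw": 30},{"slide": [0,0,0],"angular": [0,0,0.04],"claw": 30},{"slide": [0,0,0],"angular": [0,0,0],"claw": 30},{"slide": [0,0,0],"angular": [0,0,0],"claw": 30}]'

```text
time_s: 12.68
position: [0.4443, -0.1225, 0.0769]
tool_rot: [179.6, 0.1, 79.2]
wrist_force: [-0.5, 0.2, 14.5]
width: 0.45
finger_force: 62.5
```

```bash
python3 look.py w6; python3 -c "
from station import *
s=observe();print(s['wrist_force'],s['ft_torque'])"; python3 line.py 272 305 335 360 .1028
```

```text
12.6833 [ 0.4443 -0.1225  0.0769] [1.7962e+02 7.0000e-02 7.9180e+01] [-19.6 -15.7 105.9  -0.   89.5  -8.8]
[-0.42067258  0.60073804 14.84200259] [0.17775393 0.10405524 0.00370339]
[274 316  47  29 511]
line yaw -40.28950373101703 mean [ 0.4363 -0.1155] len 0.01689519540021327
```

Request:
servo_tool --increments '[{"slide": [0,0,0],"angular": [0,0,0.04],"claw": 30},{"slide": [0,0,0],"angular": [0,0,0.04],"claw": 30},{"slide": [0,0,0],"angular": [0,0,0],"claw": 30},{"slide": [0,0,0],"angular": [0,0,0],"claw": 30}]'

```text
time_s: 13.07
position: [0.4443, -0.1225, 0.0769]
tool_rot: [179.6, 0.1, 83.8]
wrist_force: [-1.1, 0.2, 14.5]
width: 0.45
finger_force: 62.5
```

```bash
python3 look.py w7; python3 -c "
from station import *
s=observe();print(s['wrist_force'],s['ft_torque'])"; python3 line.py 272 305 335 360 .1028
```

```text
13.0667 [ 0.4443 -0.1225  0.0769] [1.7962e+02 1.0000e-01 8.3760e+01] [-19.6 -15.7 105.9  -0.   89.5 -13.4]
[-0.45286554  0.15450551 14.94235042] [ 0.08084359  0.08362164 -0.03136044]
[274 316  47  29 510]
line yaw -35.727004670780644 mean [ 0.4358 -0.1161] len 0.016872237451042923
```

Request:
servo_tool --increments '[{"slide": [0,0,0],"angular": [0,0,0.04],"claw": 30},{"slide": [0,0,0],"angular": [0,0,0.02],"claw": 30},{"slide": [0,0,0],"angular": [0,0,0],"claw": 30},{"slide": [0,0,0],"angular": [0,0,0],"claw": 30}]'

```text
time_s: 13.45
position: [0.4444, -0.1226, 0.0769]
tool_rot: [179.6, 0.1, 87.2]
wrist_force: [-1.4, 0.5, 15.2]
width: 0.451
finger_force: 62.4
```

```bash
python3 look.py w8; python3 -c "
from station import *
for i in range(4):
  s=observe();print(s['wrist_force'],s['ft_torque'],s['joint_torque'][5]);capture('side')"; python3 line.py 272 305 335 360 .1028
```

```text
13.45 [ 0.4444 -0.1226  0.0769] [1.7962e+02 1.3000e-01 8.7180e+01] [-19.6 -15.7 105.9  -0.   89.4 -16.8]
[ 0.40931447  0.1429244  15.18800574] [ 0.03558285  0.08690566 -0.11836878] -0.08958210702985525
[-0.32820895 -0.08405614 15.16527002] [ 0.05687271  0.035123   -0.0828173 ] -0.0815878389403224
[-0.37052142  0.4768279  14.21045721] [ 0.00105517  0.02551208 -0.08662002] -0.07997316308319569
[-0.2396473  -0.75998475 14.49346555] [ 0.05101574  0.07807161 -0.01394872] -0.07971393875777721
[274 316  46  29 509]
line yaw -32.46443293104492 mean [ 0.4355 -0.1167] len 0.016888992651199843
```

Request:
servo_tool --increments '[{"slide": [0,0,0],"angular": [0,0,0.03],"claw": 30},{"slide": [0,0,0],"angular": [0,0,0],"claw": 30},{"slide": [0,0,0],"angular": [0,0,0],"claw": 30},{"slide": [0,0,0],"angular": [0,0,0],"claw": 30}]'

```text
time_s: 14.03
position: [0.4444, -0.1227, 0.0769]
tool_rot: [179.6, 0.2, 88.9]
wrist_force: [-0.2, 1.0, 13.6]
width: 0.447
finger_force: 62.4
```

```bash
python3 look.py w9; python3 -c "
from station import *
for i in range(3):
  s=observe();print(s['wrist_force'],s['ft_torque'],s['joint_torque'][5]);capture('side')"; python3 line.py 272 305 335 360 .1028
```

```text
14.0333 [ 0.4444 -0.1227  0.0769] [1.7962e+02 1.5000e-01 8.8890e+01] [-19.6 -15.7 105.9  -0.   89.4 -18.5]
[-0.13191476 -0.21881125 15.14704379] [ 0.01810526  0.00454858 -0.12655891] -0.09914097608998418
[-0.83024795  0.9009649  14.44367768] [ 0.01269824  0.0855394  -0.08135248] -0.09844578802585602
[-0.37842844  0.41569435 14.23172719] [ 0.0091719   0.00802286 -0.06289549] -0.09832881158217788
[274 316  46  29 511]
line yaw -30.826516095641907 mean [ 0.4354 -0.117 ] len 0.016868150701843835
```

View pics/w9.png

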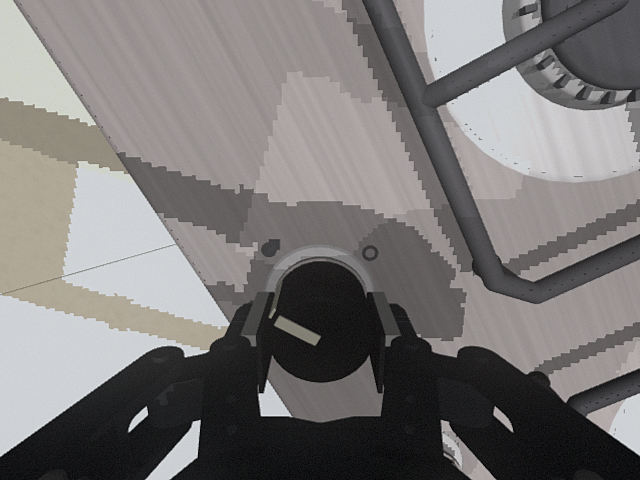

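The view shows the knob held at (321,320), seated over the collar, with the index still fixed in the grip at (297,330). It stays pressed with about 14 N, and the turning torque has risen to 0.1 N m, against 0.025 N m friction, so it is against its stop.

```bash
python3 -c "
from station import *
print(finish_job())"
```

```text
the job is handed in; nothing more can be done
None
```

I fitted the knob on the bare (left) spindle, pressed it fully in and turned it anticlockwise to its full-flame stop, then handed the job in while still holding it there with about 14 N at 14 s. I judged the stop by the rise in turning torque, and I did not touch the other knob, the mug or the tin.

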